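# Present the filter slide label up

### The arm

A 7-joint arm with a two-finger parallel gripper is mounted at the origin on a cart in front of the work surface, level with it; the furniture and walls round the work are solid. World frame = base frame: x ahead of the robot, y to its left, z up, the work surface at z = 0. Lengths are in m, angles in rad, forces in N, time in s.
With the tool pointing down it reaches from about 0.4 to 0.85 m from the base axis. Payload 4.5 kg.
Tool frame: the origin (TCP) lies on the centre line of the jaws, within the pads' length; the fingertips stand 11 mm ahead of it and the grasp point (between the pads) lies 8 mm behind it; z points along the fingers, y is the line along which they close (so a half turn about z gives the same grasp; the last joint's range is limited). The gripper opens to 88 mm and grips with 3 to 60 N. Pads are 18 mm wide; open, the fingers measure 123 mm over their backs; the gripper's body (75 mm by 187 mm) begins 45 mm behind the grasp point.
Start: joints at [1.221, 0.689, -0.195, 1.565, 0.157, 0.902, -0.215], TCP at [0.234, -0.58, 0.214] pointing down, gripper open.
Joint ranges: [-3.01, 3.01], [-0.46, 2.08], [-1.47, 1.51], [0.13, 2.56], [-1, 4.14], [0.04, 2.09], [-2.66, 2.66]. Speed limits (rad/s): [2.57, 2.57, 3.14, 3.14, 3.14, 3.14, 3.14].

### API

Orientations are given as a unit quaternion [x, y, z, w].
In Python, from plant import * gives the robot as it stands. The module is installed in compiled form; this text tells all that it offers.
- The arm moves only by the tool send_rows, never from a script. Its argument "motion" is a list of rows, each an object of numbers: "x", "y", "z": the shift along the tool's x, y, z in cm; "rx", "ry", "rz": the turn, a rotation vector about the tool's x, y, z in rad; "jaw": the finger opening in cm, from 0 to 8.81. In form: [{"x": .., "y": .., "z": .., "rx": .., "ry": .., "rz": .., "jaw": ..}, ...]. A call has exactly 5 rows; each row shifts and turns the commanded pose from where the row before left it, along the tool's axes as they then stand; what a row does not reach is not made up. A row lasts 1/10 s, in which the tool goes at most 50 mm and 8.59 degrees, less where a joint would pass 70% of its speed; a pose out of reach is approached as far as the arm can. A call is refused whole if a number of a shift passes 5 or a number of a turn 0.15, either way. A call with a gripper value outside its range is refused whole. The fingers move at their own pace and stop on an object; "grip_force" is the grip in N (left out, the last holds). Time passes only in rows, so rows that do not move let the fingers close, or fill a call up. It gives the time, the measured TCP pose, the force, the opening and the grip force at its end, in the units of the state.
- get_state(): the state, without advancing time (a new reading comes with each control period).
- snapshot(name): name is "scene" or "side" or "wrist"; returns a dict with "img" (420x560x3 uint8, red, green, blue), "vertical_fov" (degrees; the focal length in pixels is half the picture's height over the tangent of half this angle, whatever the lens; pixels are square), "cx", "cy" (the principal point, pixels), "D" ([k1, k2, p1, p2, k3] as OpenCV has them; the pictures are not rectified), "extrinsics" (4x4, takes a point from camera to world coordinates). Camera axes: x right, y up, looking along -z (the intrinsics and any distortion apply to the point x, -y, -z); pixel columns grow to the right and rows downward; lengths in m; the calibration is good to about 2 mm. A picture is of the moment at which its call begins. There is no depth.
- finish_job(): hands the job in; it is judged then, once.
The state is a dict: "clock": time; "q": joint angles; "qd": joint speeds; "joint_torque": joint torques, N m; "tool_pos": TCP position; "eef_rot": TCP orientation; "contact_force": force on the tool from outside, world axes, zero at the start; "moment": the same for the moment, N m; "opening": opening from 0.0 (shut) to 1.0 (fully open); "finger_force": force on a finger pad.
Only numpy, scipy, OpenCV 4.12 (cv2) and the standard library are available. Lean on these libraries where they do the work, as an engineer would, in place of code of your own. Each camera call takes 0.05 s, during which the arm holds its last target. There are 200 camera calls.

### The job

Take the glass slide out of the right-hand of the two stands (right as the robot sees it) and present it above the slide tray: hold it still, level and lengthwise over the middle of the tray, label face up, about 10 cm above the table. The slide's frosted end has a small notch in one corner; with the frosted end up and the label face towards you the notch is at the top right, so it tells which face carries the label. Hold it by the clear glass, not by the frosted end, leave the other slide and everything else where it is, and finish while still holding the slide in the air.

Things in the scene. Friction and masses are not known exactly. Their poses are not given: they have to be found in the camera images.
- stand_a: Fixed stand: foot 52 x 46 x 6 mm, black block 42 (x) x 34 (y) mm, top at 20 mm. Slot 32 (x) x 10 (y) mm, 14 mm deep, loosely holds the slide, clear end at height 6 mm; it draws out upwards. Origin: centre of its underside. Holds slide_a. Either stand may be the right-hand one (smaller y by over 0.1 m).
- stand_b: Fixed stand: foot 52 x 46 x 6 mm, black block 42 (x) x 34 (y) mm, top at 20 mm. Slot 32 (x) x 10 (y) mm, 14 mm deep, loosely holds the slide, clear end at height 6 mm; it draws out upwards. Origin: centre of its underside. Holds slide_b.
- slide_a: Upright glass slide 30 (x) x 8 (y) x 100 mm (z), 60 g. Origin: middle of its lower, clear end; z runs to the frosted end; +y is the label face. Frosted white from z = 76 to 100 mm. 8 x 8 mm notch through the corner at -x of the frosted end: top right seen facing the label. Thin dark lines on the label face only. This one faces along +y of stand_a.
- slide_b: Upright glass slide 30 (x) x 8 (y) x 100 mm (z), 60 g. Origin: middle of its lower, clear end; z runs to the frosted end; +y is the label face. Frosted white from z = 76 to 100 mm. 8 x 8 mm notch through the corner at -x of the frosted end: top right seen facing the label. Thin dark lines on the label face only. This one faces along -y of stand_b.
- slide_a_mid (a point): Centre of slide_a, 50 mm from either end; its axes are the slide's.
- slide_b_mid (a point): Centre of slide_b, 50 mm from either end; its axes are the slide's.
- tray: Fixed open aluminium slide tray, 52 (x) x 122 (y, its long way) x 12 mm high with 3 mm walls. Origin: centre of its underside; z up.
- kapton_roll: Bystander: black tape roll, 64 x 78 x 19 mm; origin at its underside.
- usb_stick: Bystander: grey memory stick, 18 x 50 x 8 mm; origin at its underside.
- lens_tissue: Bystander: white tissue box, 65 x 110 x 22 mm; origin at its underside.
- dust_cap_jar: Bystander: clear jar with white lid, 42 mm across, 42 mm high; origin at its underside.
- marker_pen: Bystander: pen with black cap, 18 x 131 x 15 mm; origin at its underside.
Mind the look-alikes: they are no part of the job. Leave any blue or purple look-alike of the slide_a alone.

How it is judged:
On the way:
1. the right-hand slide is gripped and lifted clear of its stand (((world y of stand_a below 0.16 m and height (world z) of slide_a_mid above 0.075 m and contact force between slide_a and stand_a below 0.1 N and contact force between slide_a and the fingers above 1 N) or (world y of stand_b below 0.16 m and height (world z) of slide_b_mid above 0.075 m and contact force between slide_b and stand_b below 0.1 N and contact force between slide_b and the fingers above 1 N))), for 0.2 s.
At the end, for the whole second after the job is handed in: Right-hand slide in the fingers by its clear part, label up and level within 23 degrees, lengthwise over the tray within 23 degrees (either way round), its centre within 28 mm of the tray's in plan and 50 to 170 mm above the table, still, clear of the tray (((world y of stand_a below 0.16 m and angle between slide_a's own y axis and vertical below 0.4 rad and angle between the z axis of slide_a and the y axis of tray, either way round below 0.4 rad and horizontal distance between slide_a_mid and tray below 0.028 m and height (world z) of slide_a_mid between 0.05 and 0.17 m and contact force between slide_a and the fingers above 1 N and z of the grasp point in the frame of slide_a below 0.076 m and contact force between slide_a and tray below 0.1 N and linear speed of slide_a below 0.03 m/s) or (world y of stand_b below 0.16 m and angle between slide_b's own y axis and vertical below 0.4 rad and angle between the z axis of slide_b and the y axis of tray, either way round below 0.4 rad and horizontal distance between slide_b_mid and tray below 0.028 m and height (world z) of slide_b_mid between 0.05 and 0.17 m and contact force between slide_b and the fingers above 1 N and z of the grasp point in the frame of slide_b below 0.076 m and contact force between slide_b and tray below 0.1 N and linear speed of slide_b below 0.03 m/s))); the arm keeps its last pose, push and grip.
It fails at once if the other slide is lifted, pushed or tipped (its centre moves more than 10 mm) ((world y of stand_a below 0.16 m and distance of slide_b_mid from where it was at the start of the episode above 0.01 m) or (world y of stand_b below 0.16 m and distance of slide_a_mid from where it was at the start of the episode above 0.01 m)).
It fails at once if a bystander is moved more than 30 mm (distance of any of kapton_roll, usb_stick, lens_tissue, dust_cap_jar, marker_pen from where it was at the start of the episode above 0.03 m).
It also fails if it takes over 32 s, if anything falls off the work surface, if the arm or the gripper's body presses on something with over 40 N, if the wrist force passes 120 N, or if a joint passes its speed limit or range.

## Working session

There is one attempt and no reset: what is moved stays moved. The work goes in short steps, Python scripts to look and compute and a tool call to move; the robot and the scene stay as the last step left them, time stands still between calls to the robot, and variables do not carry over. Pictures are saved under pics/ and viewed, at most 10 in all, crops included, and the job is handed in when it is done.

Besides the shell and the picture viewer there is one more tool, called after "Emit:" in YAML: its name, and indented under it one key for each argument. send_rows: Moves the arm, as the interface text tells. Its arguments: {"type":"object","properties":{"motion":{"type":"array"},"grip_force":{"type":"number"}},"required":["motion"]}

```bash
mkdir -p pics; cat > h.py <<'E'
from plant import *
import numpy as np, cv2
from scipy.spatial.transform import Rotation as R
def cam(s):
    f=210/np.tan(np.radians(s["vertical_fov"])/2)
    return np.array([[f,0,s["cx"]],[0,f,s["cy"]],[0,0,1]]),np.array(s["D"],float),np.array(s["extrinsics"])
def ray(s,u,v):
    K,D,E=cam(s); p=cv2.undistortPoints(np.array([[[u,v]]],float),K,D)[0,0]
    d=E[:3,:3]@np.array([p[0],-p[1],-1]); return E[:3,3],d
def onplane(s,u,v,z):
    o,d=ray(s,u,v); return o+d*(z-o[2])/d[2]
def proj(s,P):
    K,D,E=cam(s); c=(np.atleast_2d(P)-E[:3,3])@E[:3,:3]; c=c*[1,-1,-1]
    return cv2.projectPoints(c,np.zeros(3),np.zeros(3),K,D)[0][:,0]
def tri(a,b):
    A=[];y=[]
    for s,u,v in (a,b):
        o,d=ray(s,u,v); d/=np.linalg.norm(d); M=np.eye(3)-np.outer(d,d); A.append(M); y.append(M@o)
    return np.linalg.lstsq(np.vstack(A),np.hstack(y),rcond=None)[0]
E
python3 - <<'E'
from h import *
import pickle
S={n:snapshot(n) for n in("scene","side","wrist")}
pickle.dump(S,open("s0.pkl","wb"))
for n in S: cv2.imwrite(f"pics/{n}0.png",cv2.cvtColor(S[n]["img"],cv2.COLOR_RGB2BGR)); print(n,S[n]["vertical_fov"],S[n]["extrinsics"].__repr__() )
print(get_state())
E
```

```text
scene 56.2817053682322 array([[-0.09555065,  0.76849642, -0.63267948, -0.08257501],
       [-0.99541631, -0.07117775,  0.06387567,  0.17774327],
       [ 0.00405553,  0.63588284,  0.77177495,  0.7659064 ],
       [ 0.        ,  0.        ,  0.        ,  1.        ]])
side 50.67319638052042 array([[-0.83936416,  0.29403452, -0.45717777, -0.08212638],
       [-0.54333197, -0.42897875,  0.7216423 ,  1.05287713],
       [ 0.0160682 ,  0.85411998,  0.51982774,  0.71161143],
       [ 0.        ,  0.        ,  0.        ,  1.        ]])
wrist 70.3677921770792 array([[ 0.37408066,  0.89101131,  0.25722075,  0.30035746],
       [-0.92739338,  0.36008423,  0.10139461, -0.55247717],
       [-0.00227739, -0.27647458,  0.96101853,  0.38355013],
       [ 0.        ,  0.        ,  0.        ,  1.        ]])
{'clock': 0.15, 'q': array([ 1.22081522,  0.6898007 , -0.19454341,  1.56606505,  0.15726471,
        0.90249532, -0.21508596]), 'qd': array([-0.00012187, -0.00203204, -0.00086397, -0.00325987, -0.00042708,
       -0.00010492,  0.00074179]), 'joint_torque': array([-5.10604423e-04, -5.27858591e+01, -1.26888089e+00, -1.53586543e+01,
       -5.26861183e-02,  3.92176851e-03,  6.53398547e-05]), 'tool_pos': array([ 0.23381386, -0.57907803,  0.21309952]), 'eef_rot': array([ 9.81639005e-01,  1.90746915e-01, -1.61814294e-04, -6.72101753e-04]), 'contact_force': array([-0.06704471, -0.70556541, -0.22535055]), 'moment': array([-0.00643769,  0.00975912,  0.00034463]), 'finger_force': 0.0, 'opening': 1.0001861730961652}
```

View pics/scene0.png

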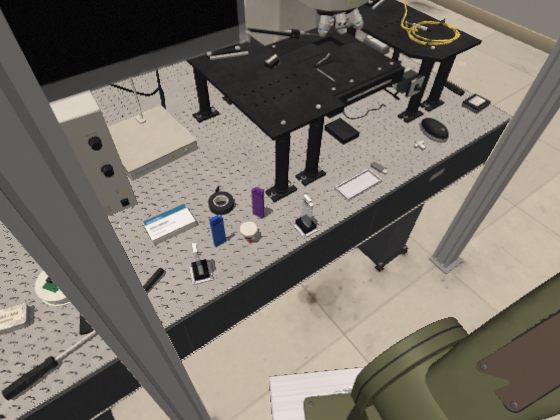

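View pics/side0.png

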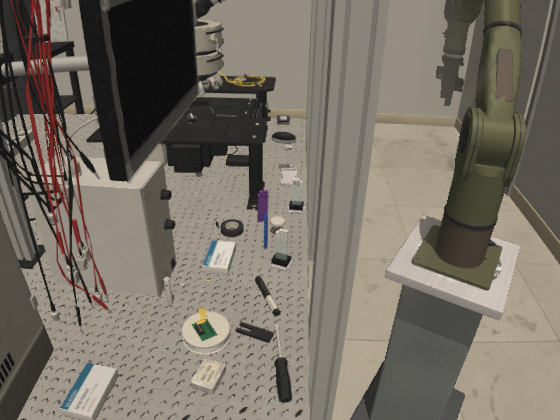

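Scene: right stand at about (306,226) with a frosted tip at (308,200). Left stand is at (200,270) with its tip at (195,250), and the tray is at (358,183). Look-alikes are the blue slide at (217,230), the purple slide at (258,203) and the left slide. By the description I choose the one at (306,226), and I'll check it in a crop.

```bash
python3 - <<'E'
from h import *
import pickle
S=pickle.load(open("s0.pkl","rb"))
a=cv2.resize(S["scene"]["img"][180:250,270:400],None,fx=6,fy=6,interpolation=cv2.INTER_CUBIC)
b=cv2.resize(S["side"]["img"][155:275,250:320],None,fx=4,fy=4,interpolation=cv2.INTER_CUBIC)
a=a[:,:500]
c=np.zeros((480,780,3),np.uint8); c[:420,:500]=a; c[:480,500:]=b
cv2.imwrite("pics/crop0.png",c[:,:,::-1])
s=S["scene"]
for n,u,v,z in [("standR",306,226,.02),("standL",200,270,.02),("tray",358,183,.012),("blue",217,243,0),("purple",258,215,0),("jar",249,230,.04),("kap",221,203,.01),("leg1",282,190,0),("leg2",313,177,0),("edge",305,248,0),("usb",378,168,0),("pltf",282,122,.2)]: print(n,onplane(s,u,v,z).round(3))
E
```

```text
standR [0.476 0.039 0.02 ]
standL [0.378 0.288 0.02 ]
tray [ 0.611 -0.121  0.012]
blue [0.46  0.253 0.   ]
purple [0.537 0.15  0.   ]
jar [0.462 0.175 0.04 ]
kap [0.576 0.241 0.01 ]
leg1 [0.616 0.08  0.   ]
leg2 [ 0.656 -0.009 -0.   ]
edge [ 0.427  0.047 -0.   ]
usb [ 0.673 -0.195  0.   ]
pltf [0.644 0.082 0.2  ]
```

View pics/crop0.png

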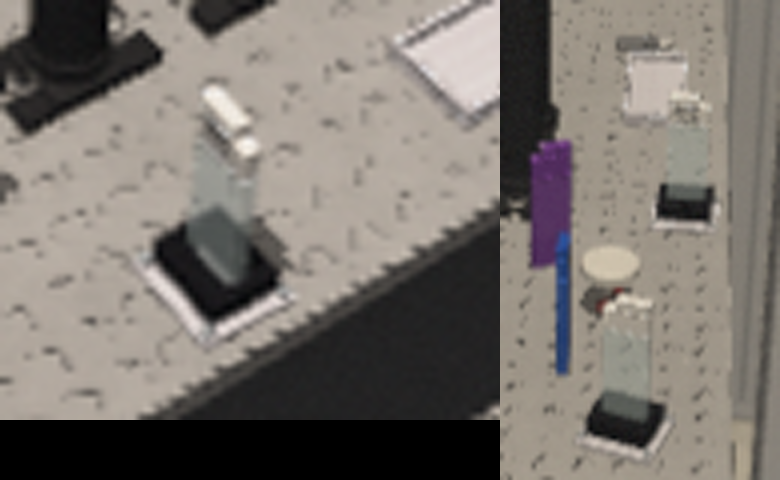

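The crop shows the chosen clear slide with its white frosted end. The notch is on the near (robot, -x) end at about (311,204), and the side view has it top right too. So the label faces +y, towards the left. Plan: grip the slide's edges with the tool tilted about 45° and pointing towards -y, lift, then turn 90° about the tool's y axis.

```bash
python3 - <<'E'
from h import *
import pickle
S=pickle.load(open("s0.pkl","rb")); s=S["scene"]; g=S["side"]
def comp(s,mask,u,v):
    n,l,st,c=cv2.connectedComponentsWithStats(mask.astype(np.uint8)); k=l[v,u]
    m=(l==k).astype(np.uint8); cn=max(cv2.findContours(m,0,1)[0],key=cv2.contourArea); return cn[:,0],st[k]
def rect(cn,z):
    P=np.array([onplane(s,u,v,z)[:2] for u,v in cn],np.float32)
    r=cv2.minAreaRect(P*1000); return np.round(r[0]),np.round(r[1]),round(r[2]),np.round(cv2.boxPoints(r))
im=s["img"].astype(int)
print("traypix",im[183,358],im[210,330])
cn,st=comp(s,im.min(2)>195,358,183); print(st); print("tray",*rect(cn,.008))
cn,st=comp(s,im.max(2)<45,300,228); print(st); print("block",*rect(cn,.018))
# frosted top ends in scene, side
a=tri((s,304,195),(g,250+6,0)) if 0 else None
for z in (.1,.106): print("top",onplane(s,304.2,194.8,z).round(3),onplane(s,312.2,204.5,z).round(3))
print("platform corner",tri((s,282,126),(g,266,141)).round(3))
for z in (.2,.25,.3): print(z,[onplane(s,*p,z).round(2) for p in ((282,126),(400,78),(190,66))])
c=S["wrist"]["img"]
cv2.imwrite("pics/w.png",c[:,:,::-1])
d=cv2.resize(s["img"][0:240,180:480],None,fx=2.5,fy=2.5,interpolation=cv2.INTER_CUBIC); cv2.imwrite("pics/plat.png",d[:,:,::-1])
E
```

```text
traypix [219 209 206] [163 155 145]
[338 172  40  26 459]
tray [ 610. -121.] [ 42. 110.] 29 [[ 565.  -84.]
 [ 619. -179.]
 [ 655. -158.]
 [ 601.  -63.]]
[     0      0    560    420 192648]
block [896.  19.] [2412. 1671.] 85 [[  -45. -1107.]
 [ 1619. -1258.]
 [ 1838.  1144.]
 [  174.  1295.]]
top [0.505 0.044 0.1  ] [0.475 0.031 0.1  ]
top [0.5   0.046 0.106] [0.47  0.032 0.106]
platform corner [0.573 0.09  0.231]
0.2 [array([0.63, 0.08, 0.2 ]), array([ 0.8 , -0.24,  0.2 ]), array([0.9, 0.3, 0.2])]
0.25 [array([0.57, 0.09, 0.25]), array([ 0.72, -0.21,  0.25]), array([0.82, 0.29, 0.25])]
0.3 [array([0.5, 0.1, 0.3]), array([ 0.64, -0.17,  0.3 ]), array([0.73, 0.28, 0.3 ])]
```

View pics/plat.png

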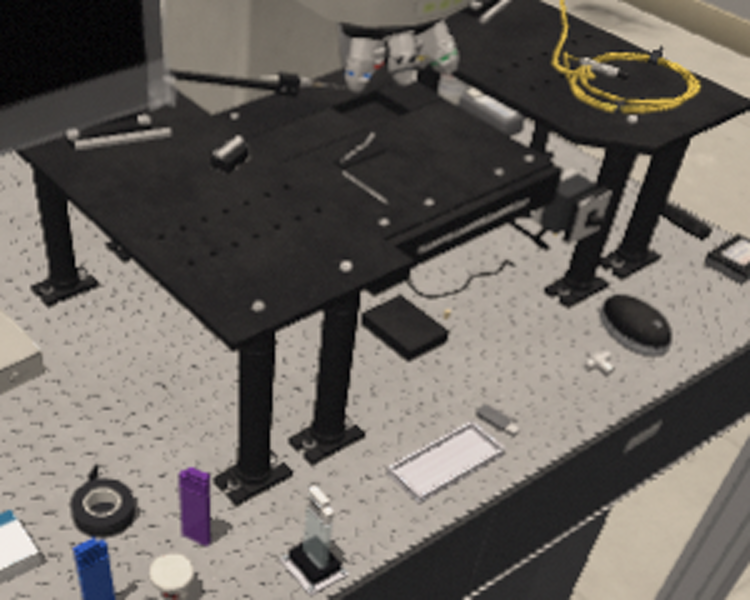

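The enlarged view shows the platform on legs behind, about 0.22 m high, with its front edge running parallel to the table edge and everything yawed about 27°. The tray is at scene px (358,183) and the slide tip at (308,200). There are also posts near the robot, so I'll place those next and get the stand and slide yaw.

```bash
python3 - <<'E'
from h import *
import pickle
S=pickle.load(open("s0.pkl","rb")); s=S["scene"]; g=S["side"]
def vert(a,b):
    (o,d),(p,e)=ray(*a),ray(*b); t=np.linalg.solve(np.c_[d[:2],-e[:2]],p[:2]-o[:2]); return (o+d*t[0]).round(3),(p+e*t[1]).round(3)
print("post?",vert((s,100,200),(g,345,200)), vert((s,185,400),(g,345,300)))
print("right post foot",[onplane(s,447,262,z).round(2) for z in (-.8,-.6)])
# black block of right stand, white foot & frosted top in ROI
im=s["img"].astype(int)
roi=np.zeros(im.shape[:2],bool); roi[214:236,290:322]=1
m=(roi&(im.max(2)<60)).astype(np.uint8); cn=max(cv2.findContours(m,0,1)[0],key=cv2.contourArea)[:,0]
P=np.array([onplane(s,u,v,.018)[:2] for u,v in cn],np.float32)*1000; print("block",cv2.minAreaRect(P),m.sum())
roi[:]=0; roi[190:208,298:318]=1
m=(roi&(im.min(2)>190)).astype(np.uint8); print(m[192:208,300:316])
i2=g["img"].astype(int); print("side tip",np.argwhere(i2[175:195,288:304].min(2)>200).mean(0)+[175,288])
E
```

```text
post? (array([0.211, 0.333, 0.447]), array([0.211, 0.333, 0.266])) (array([ 0.177,  0.35 , -0.213]), array([0.177, 0.35 , 0.026]))
right post foot [array([ 0.82, -0.74, -0.8 ]), array([ 0.7 , -0.62, -0.6 ])]
block ((485.1055603027344, 39.47061538696289), (46.24006652832031, 36.65757751464844), 30.430774688720703) 144
[[0 0 0 0 0 0 0 0 0 0 0 0 0 0 0 0]
 [0 0 0 0 0 0 0 0 0 0 0 0 0 0 0 0]
 [0 0 0 0 0 1 0 0 0 0 0 0 0 0 0 0]
 [0 0 0 0 1 1 1 1 0 0 0 0 0 0 0 0]
 [0 0 0 0 1 1 1 1 0 0 0 0 0 0 0 0]
 [0 0 0 0 0 1 1 1 1 0 0 0 0 0 0 0]
 [0 0 0 0 0 0 1 1 1 1 0 0 0 0 0 0]
 [0 0 0 0 0 0 0 1 1 1 1 0 0 0 0 0]
 [0 0 0 0 0 0 0 0 1 1 1 0 0 0 0 0]
 [0 0 0 0 0 0 0 0 0 0 0 0 0 0 0 0]
 [0 0 0 0 0 0 0 0 0 0 0 0 0 0 0 0]
 [0 0 0 0 0 0 0 0 0 0 1 1 1 0 0 0]
 [0 0 0 0 0 0 0 0 0 1 1 1 1 0 0 0]
 [0 0 0 0 0 0 0 0 0 0 1 1 0 0 0 0]
 [0 0 0 0 0 0 0 0 0 0 0 0 0 0 0 0]
 [0 0 0 0 0 0 0 0 0 0 0 0 0 0 0 0]]
side tip [nan nan]<stdin>:15: RuntimeWarning: Mean of empty slice.
  ret = um.true_divide(
```

```bash
cat >> h.py <<'E'
YW=np.radians(30)
X_=np.array([np.cos(YW),np.sin(YW),0]);Y_=np.array([-np.sin(YW),np.cos(YW),0]);Z_=np.array([0,0,1.])
def toolR(a,y=X_):
    # a: tilt; tool z = -sin a Y' - cos a Z
    yw=np.cross(Z_,y); z=-np.sin(a)*yw-Z_*np.cos(a); return R.from_matrix(np.c_[np.cross(y,z),y,z])
def delta(T,Rt,st=None):
    st=st or get_state(); R0=R.from_quat(st["eef_rot"])
    d=R0.inv().apply(T-st["tool_pos"])*100; w=(R0.inv()*Rt).as_rotvec()
    print("shift cm",d.round(2),"rotvec",w.round(3),"rows>=",max(np.linalg.norm(d)/5,np.linalg.norm(w)/.15).round(1)); return d,w
E
python3 - <<'E'
from h import *
import pickle
S=pickle.load(open("s0.pkl","rb")); s=S["scene"]; g=S["side"]
for n,S_ in (("scene",s),("side",g)):
    im=S_["img"].astype(int); m=((im[...,0]-im[...,1]>30)&(im[...,2]-im[...,1]>40)).astype(np.uint8)
    cn=max(cv2.findContours(m,0,1)[0],key=cv2.contourArea)[:,0]; v=cn[:,1]
    print(n,cv2.boundingRect(cn)); lo=cn[v>=v.max()-8]
    for u in np.unique(lo[:,0]): 
        p=onplane(S_,u,lo[lo[:,0]==u,1].max(),0); d=p-np.array([.485,.039,0]); print(u,p[:2].round(3),"X'",round(d@X_,3),"Y'",round(d@Y_,3))
T0=np.array([.485,.039,.058])
a=np.radians(35);Rt=toolR(a);z=Rt.as_matrix()[:,2]
delta(T0+z*(.008-.14),Rt)
E
```

```text
scene (252, 187, 12, 31)
253 [0.547 0.162] X' 0.115 Y' 0.075
254 [0.544 0.16 ] X' 0.111 Y' 0.075
255 [0.544 0.157] X' 0.11 Y' 0.073
256 [0.54  0.155] X' 0.106 Y' 0.073
257 [0.54  0.152] X' 0.104 Y' 0.071
258 [0.537 0.15 ] X' 0.1 Y' 0.07
259 [0.536 0.147] X' 0.099 Y' 0.068
260 [0.533 0.145] X' 0.095 Y' 0.068
261 [0.533 0.143] X' 0.093 Y' 0.066
262 [0.529 0.14 ] X' 0.089 Y' 0.066
side (258, 190, 9, 31)
258 [0.558 0.143] X' 0.115 Y' 0.054
259 [0.546 0.155] X' 0.111 Y' 0.07
260 [0.544 0.153] X' 0.108 Y' 0.069
261 [0.541 0.152] X' 0.105 Y' 0.069
262 [0.539 0.15 ] X' 0.102 Y' 0.069
263 [0.558 0.116] X' 0.102 Y' 0.03
shift cm [ 45.38 -55.39   4.77] rotvec [-0.522 -0.454 -1.651] rows>= 14.4
```

Emit:
send_rows:
  motion:
    - {"z": -4, "rz": -0.14}
    - {"z": -4, "rz": -0.14}
    - {"z": -4, "rz": -0.14}
    - {"z": -3, "rz": -0.14}
    - {"rz": -0.14}

```text
schema error: expected keys x, y, z, rx, ry, rz, jaw
```

Emit:
send_rows:
  motion:
    - {"rz": -0.14}
    - {"rz": -0.14}
    - {"rz": -0.14}
    - {"rz": -0.14}
    - {"rz": -0.14, "jaw": 6}

```text
schema error: expected keys x, y, z, rx, ry, rz, jaw
```

```bash
python3 - <<'E'
from h import *
st=get_state(); print(st["clock"],st["q"].round(2),st["tool_pos"].round(3))
a=np.radians(22);Rt=toolR(a);z=Rt.as_matrix()[:,2]
T=np.array([.485,.039,.062])+z*(.008-.15)
print(T); delta(T+[0,0,.1],Rt)
E
```

```text
0.15 [ 1.22  0.69 -0.19  1.57  0.16  0.9  -0.22] [ 0.234 -0.579  0.213]
[0.45840293 0.08506747 0.19366011]
shift cm [ 45.7  -53.18  -7.99] rotvec [-0.329 -0.286 -1.687] rows>= 14.1
```

All seven keys are needed in every row.

Emit:
send_rows:
  motion:
    - {"x": 0, "y": 0, "z": -4, "rx": 0, "ry": 0, "rz": -0.14, "jaw": 6}
    - {"x": 0, "y": 0, "z": -4, "rx": 0, "ry": 0, "rz": -0.14, "jaw": 6}
    - {"x": 0, "y": 0, "z": -4, "rx": 0, "ry": 0, "rz": -0.14, "jaw": 6}
    - {"x": 0, "y": 0, "z": -3, "rx": 0, "ry": 0, "rz": -0.14, "jaw": 6}
    - {"x": 0, "y": 0, "z": 0, "rx": 0, "ry": 0, "rz": -0.14, "jaw": 6}

```text
clock: 0.65
tool_pos: [0.2354, -0.5814, 0.3686]
eef_rot: [0.855, 0.518, -0.0, 0.005]
contact_force: [0.1, -0.6, -0.8]
opening: 0.679
finger_force: 0.0
```

Emit:
send_rows:
  motion:
    - {"x": 0, "y": 0, "z": 0, "rx": 0, "ry": 0, "rz": -0.14, "jaw": 6}
    - {"x": 0, "y": 0, "z": 0, "rx": 0, "ry": 0, "rz": -0.14, "jaw": 6}
    - {"x": 0, "y": 0, "z": 0, "rx": 0, "ry": 0, "rz": -0.14, "jaw": 6}
    - {"x": 0, "y": 0, "z": 0, "rx": 0, "ry": 0, "rz": -0.14, "jaw": 6}
    - {"x": 0, "y": 0, "z": 0, "rx": 0, "ry": 0, "rz": -0.14, "jaw": 6}

```text
clock: 1.15
tool_pos: [0.2338, -0.5794, 0.3633]
eef_rot: [0.626, 0.78, 0.0, -0.0]
contact_force: [1.1, 0.4, -0.0]
opening: 0.677
finger_force: 0.0
```

```bash
python3 - <<'E'
from h import *
st=get_state(); print(st["clock"],st["q"].round(2),st["tool_pos"].round(3))
a=np.radians(22);Rt=toolR(a);z=Rt.as_matrix()[:,2]
T=np.array([.485,.039,.062])+z*(.008-.15)
print(T); delta(T+[0,0,.1],Rt)
E
```

```text
1.15 [ 1.42  0.6  -0.59  1.33  0.33  1.31  1.05] [ 0.234 -0.579  0.363]
[0.45840293 0.08506747 0.19366011]
shift cm [59.98 36.35  7.  ] rotvec [-0.059 -0.382 -0.301] rows>= 14.1
```

Emit:
send_rows:
  motion:
    - {"x": 3.5, "y": 2.5, "z": 0, "rx": 0, "ry": 0, "rz": 0, "jaw": 6}
    - {"x": 3.5, "y": 2.5, "z": 0, "rx": 0, "ry": 0, "rz": 0, "jaw": 6}
    - {"x": 3.5, "y": 2.5, "z": 0, "rx": 0, "ry": 0, "rz": 0, "jaw": 6}
    - {"x": 3.5, "y": 2.5, "z": 0, "rx": 0, "ry": 0, "rz": 0, "jaw": 6}
    - {"x": 3.5, "y": 2.5, "z": 0, "rx": 0, "ry": 0, "rz": 0, "jaw": 6}

```text
clock: 1.65
tool_pos: [0.3194, -0.3803, 0.3635]
eef_rot: [0.628, 0.778, -0.0, -0.0]
contact_force: [0.9, 0.5, 0.7]
opening: 0.684
finger_force: 0.0
```

Emit:
send_rows:
  motion:
    - {"x": 4, "y": 2.5, "z": 0, "rx": 0, "ry": 0, "rz": 0, "jaw": 6}
    - {"x": 4, "y": 2.5, "z": 0, "rx": 0, "ry": 0, "rz": 0, "jaw": 6}
    - {"x": 4, "y": 2.5, "z": 0, "rx": 0, "ry": 0, "rz": 0, "jaw": 6}
    - {"x": 4, "y": 2.5, "z": 0, "rx": 0, "ry": 0, "rz": 0, "jaw": 6}
    - {"x": 4, "y": 2.5, "z": 0, "rx": 0, "ry": 0, "rz": 0, "jaw": 6}

```text
clock: 2.15
tool_pos: [0.3991, -0.1585, 0.3637]
eef_rot: [0.628, 0.778, -0.0, 0.0]
contact_force: [1.1, -0.5, 0.8]
opening: 0.68
finger_force: 0.0
```

```bash
cat > go.py <<'E'
from h import *
st=get_state(); print(st["clock"],st["q"].round(2),st["tool_pos"].round(3))
a=np.radians(22);Rt=toolR(a);z=Rt.as_matrix()[:,2]
T=np.array([.485,.039,.062])+z*(.008-.15)
print(T); delta(T+[0,0,.08],Rt)
E
python3 go.py
```

```text
2.15 [ 0.82  0.3  -0.73  1.86  0.23  1.07  0.21] [ 0.399 -0.158  0.364]
[0.45840293 0.08506747 0.19366011]
shift cm [22.56 10.93  8.99] rotvec [-0.06  -0.38  -0.307] rows>= 5.3
```

Emit:
send_rows:
  motion:
    - {"x": 3.8, "y": 1.8, "z": 0, "rx": 0, "ry": 0, "rz": 0, "jaw": 6}
    - {"x": 3.8, "y": 1.8, "z": 0, "rx": 0, "ry": 0, "rz": 0, "jaw": 6}
    - {"x": 3.8, "y": 1.8, "z": 0, "rx": 0, "ry": 0, "rz": 0, "jaw": 6}
    - {"x": 3.8, "y": 1.8, "z": 0, "rx": 0, "ry": 0, "rz": 0, "jaw": 6}
    - {"x": 3.8, "y": 1.8, "z": 0, "rx": 0, "ry": 0, "rz": 0, "jaw": 6}

```text
clock: 2.65
tool_pos: [0.4468, 0.0459, 0.3636]
eef_rot: [0.628, 0.778, -0.0, 0.0]
contact_force: [-0.1, -0.9, -0.3]
opening: 0.68
finger_force: 0.0
```

Emit:
send_rows:
  motion:
    - {"x": 3.5, "y": 1.9, "z": 0, "rx": 0, "ry": 0, "rz": -0.1, "jaw": 6}
    - {"x": 0, "y": 0, "z": 2, "rx": 0, "ry": 0, "rz": -0.1, "jaw": 6}
    - {"x": 0, "y": 0, "z": 2, "rx": 0, "ry": 0, "rz": -0.11, "jaw": 6}
    - {"x": 0, "y": 0, "z": 2, "rx": 0, "ry": -0.12, "rz": 0, "jaw": 6}
    - {"x": 0, "y": 0, "z": 2, "rx": 0, "ry": -0.13, "rz": 0, "jaw": 6}

```text
clock: 3.15
tool_pos: [0.4602, 0.079, 0.2832]
eef_rot: [0.498, 0.858, -0.063, 0.11]
contact_force: [0.5, 0.1, -0.6]
opening: 0.678
finger_force: 0.0
```

```bash
python3 go.py; python3 - <<'E'
from h import *
w=snapshot("wrist"); import pickle; pickle.dump(w,open("w1.pkl","wb"))
im=w["img"].copy()
for p in proj(w,np.array([[.485,.039,.106],[.485,.039,.02]])+0): cv2.circle(im,tuple(int(v) for v in p),3,(255,0,0),1); print(p)
cv2.imwrite("pics/w1.png",cv2.resize(im,(800,600))[:,:,::-1])
E
```

```text
3.15 [ 0.02  0.43 -0.69  1.99  0.66  0.96 -0.54] [0.46  0.079 0.283]
[0.45840293 0.08506747 0.19366011]
shift cm [0.83 0.14 0.77] rotvec [ 0.    -0.13  -0.005] rows>= 0.9
[279.08280388 186.88561779]
[278.87699044 160.96452679]
```

View pics/w1.png

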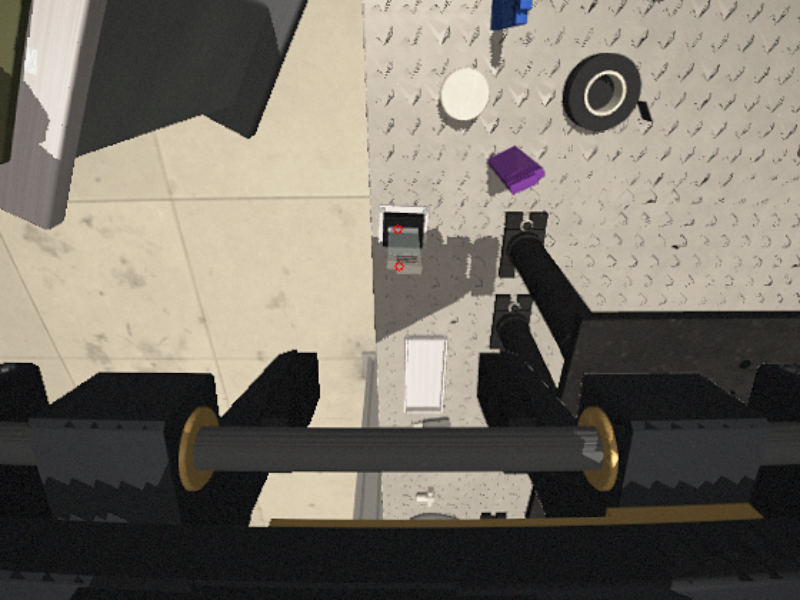

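The wrist view shows the right stand at display (404,225) with the slide's label lines at (407,258). The lines are on the face towards the camera, so the label is confirmed on +Y'. My predicted centre is about 5 px (5 mm) too far left, so I'll measure that.

```bash
python3 - <<'E'
from h import *
import pickle
w=pickle.load(open("w1.pkl","rb")); im=w["img"].astype(int)
m=np.zeros(im.shape[:2],np.uint8); m[143:175,260:305]=(im.max(2)<50)[143:175,260:305]
cn=max(cv2.findContours(m,0,1)[0],key=cv2.contourArea)[:,0]
print(cv2.boundingRect(cn))
top=cn[cn[:,1]<=cn[:,1].min()+1]; print("top edge L,R", [onplane(w,u,v,.02).round(4) for u,v in (top[top[:,0].argmin()],top[top[:,0].argmax()])])
for v in (152,155,158):
    u=np.where(m[v])[0]; a,b=onplane(w,u.min()-.5,v,.02),onplane(w,u.max()+.5,v,.02); print(v,u.min(),u.max(),((a+b)/2).round(4),(b-a).round(4),np.degrees(np.arctan2(*(b-a)[1::-1])).round(1),"offs X'",((a+b)/2-[.485,.039,.02])@X_, "Y'",((a+b)/2-[.485,.039,.02])@Y_)
v0=m.sum(1); print(v0[145:176])
E
```

```text
(268, 149, 29, 25)
top edge L,R [array([0.4637, 0.0478, 0.02  ]), array([0.498 , 0.0656, 0.02  ])]
152 269 295 [0.4821 0.0531 0.02  ] [0.0337 0.0192 0.    ] 29.7 offs X' 0.0045527866134881766 Y' 0.01364240845848291
155 269 295 [0.4844 0.0492 0.02  ] [0.0339 0.0193 0.    ] 29.7 offs X' 0.004555114223426947 Y' 0.009116875538389885
158 269 295 [0.4867 0.0452 0.02  ] [0.0341 0.0194 0.    ] 29.7 offs X' 0.00455751931589583 Y' 0.004544913589973576
[ 0  0  0  0 17 28 27 27 27 28 27 28 27 23  6  5  5  6  7  7  7  6  7  6
  6  6  6  3  1  0  0]
```

```bash
sed -i 's/\.485,\.039,\.062/.488,.043,.062/; s/+\[0,0,.08\]//' go.py; python3 go.py
```

```text
3.2 [-0.    0.43 -0.7   2.    0.66  0.96 -0.55] [0.456 0.086 0.281]
[0.46140293 0.08906747 0.19366011]
shift cm [2.17 0.65 8.43] rotvec [ 0.001 -0.129  0.011] rows>= 1.7
```

Emit:
send_rows:
  motion:
    - {"x": 1.1, "y": 0.3, "z": 2.8, "rx": 0, "ry": 0, "rz": 0, "jaw": 6}
    - {"x": 1.1, "y": 0.3, "z": 2.8, "rx": 0, "ry": 0, "rz": 0, "jaw": 6}
    - {"x": 0, "y": 0, "z": 2.8, "rx": 0, "ry": 0, "rz": 0, "jaw": 6}
    - {"x": 0, "y": 0, "z": 0, "rx": 0, "ry": -0.13, "rz": 0, "jaw": 6}
    - {"x": 0, "y": 0, "z": 0, "rx": 0, "ry": 0, "rz": 0, "jaw": 6}

```text
clock: 3.7
tool_pos: [0.4627, 0.0892, 0.1958]
eef_rot: [0.487, 0.853, -0.094, 0.163]
contact_force: [0.4, 1.4, -0.2]
opening: 0.683
finger_force: 0.0
```

```bash
python3 go.py
```

```text
3.7 [-0.23  0.58 -0.53  2.12  0.95  0.84 -0.93] [0.463 0.089 0.196]
[0.46140293 0.08906747 0.19366011]
shift cm [ 0.13 -0.11  0.18] rotvec [ 0.002 -0.006  0.009] rows>= 0.1
```

Now descend 15 cm along the tool axis, leaving the last stretch for after a look.

Emit:
send_rows:
  motion:
    - {"x": 0.1, "y": -0.1, "z": 2, "rx": 0, "ry": 0, "rz": 0, "jaw": 6}
    - {"x": 0, "y": 0, "z": 2, "rx": 0, "ry": 0, "rz": 0, "jaw": 6}
    - {"x": 0, "y": 0, "z": 2, "rx": 0, "ry": 0, "rz": 0, "jaw": 6}
    - {"x": 0, "y": 0, "z": 1, "rx": 0, "ry": 0, "rz": 0, "jaw": 6}
    - {"x": 0, "y": 0, "z": 0, "rx": 0, "ry": 0, "rz": 0, "jaw": 6}

```text
clock: 4.2
tool_pos: [0.4757, 0.0607, 0.131]
eef_rot: [0.492, 0.85, -0.095, 0.163]
contact_force: [-0.1, -0.5, -0.1]
opening: 0.68
finger_force: 0.0
```

```bash
sed -i 's/-\.15)/+0)/' go.py; python3 go.py; python3 - <<'E'
from h import *
w=snapshot("wrist"); im=w["img"].copy()
for p in proj(w,np.array([[.488,.043,.106],[.488,.043,.02],[.488,.043,.062]])): cv2.circle(im,tuple(int(v) for v in p),3,(255,0,0),1)
cv2.imwrite("pics/w2.png",cv2.resize(im,(800,600))[:,:,::-1])
E
```

```text
4.2 [-0.22  0.7  -0.45  2.18  1.16  0.73 -1.11] [0.476 0.061 0.131]
[0.48949843 0.04040465 0.05458253]
shift cm [0.56 0.2  8.  ] rotvec [-0.003 -0.005 -0.001] rows>= 1.6
```

View pics/w2.png

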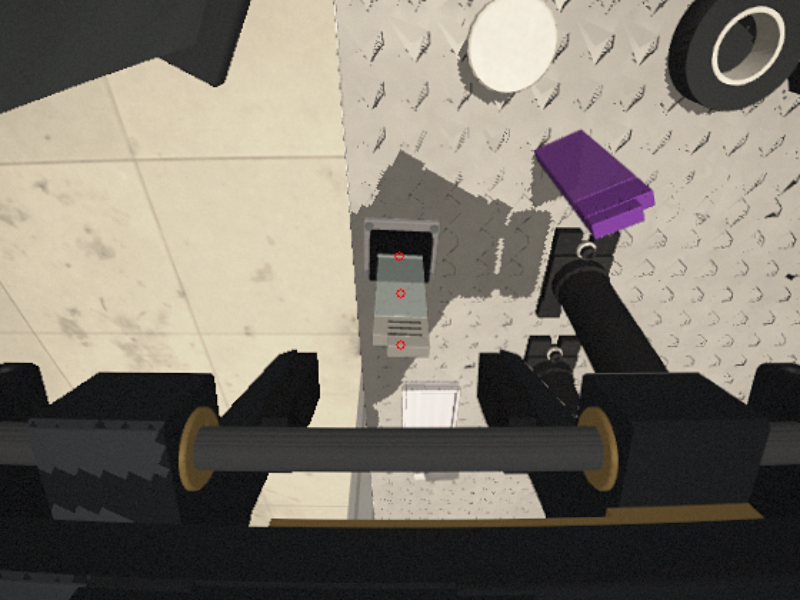

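The slide at display (402,300) is centred between the jaws (399), with the notch at the left. The purple look-alike at (595,185) is clear of the path. Go in and grip.

Emit:
send_rows:
  motion:
    - {"x": 0.3, "y": 0.2, "z": 2, "rx": 0, "ry": 0, "rz": 0, "jaw": 6}
    - {"x": 0.3, "y": 0, "z": 2, "rx": 0, "ry": 0, "rz": 0, "jaw": 6}
    - {"x": 0, "y": 0, "z": 2, "rx": 0, "ry": 0, "rz": 0, "jaw": 6}
    - {"x": 0, "y": 0, "z": 2, "rx": 0, "ry": 0, "rz": 0, "jaw": 6}
    - {"x": 0, "y": 0, "z": 0, "rx": 0, "ry": 0, "rz": 0, "jaw": 6}

```text
clock: 4.75
tool_pos: [0.4896, 0.041, 0.0544]
eef_rot: [0.492, 0.85, -0.095, 0.163]
contact_force: [-0.4, 0.3, 0.2]
opening: 0.68
finger_force: 0.0
```

```bash
python3 go.py
```

```text
4.75 [-0.23  0.85 -0.36  2.2   1.44  0.66 -1.35] [0.49  0.041 0.054]
[0.48949843 0.04040465 0.05458253]
shift cm [-0.05 -0.04  0.  ] rotvec [-0.003 -0.004 -0.001] rows>= 0.0
```

Emit:
send_rows:
  motion:
    - {"x": 0, "y": 0, "z": 0, "rx": 0, "ry": 0, "rz": 0, "jaw": 3.6}
    - {"x": 0, "y": 0, "z": 0, "rx": 0, "ry": 0, "rz": 0, "jaw": 3}
    - {"x": 0, "y": 0, "z": 0, "rx": 0, "ry": 0, "rz": 0, "jaw": 2}
    - {"x": 0, "y": 0, "z": 0, "rx": 0, "ry": 0, "rz": 0, "jaw": 2}
    - {"x": 0, "y": 0, "z": 0, "rx": 0, "ry": 0, "rz": 0, "jaw": 2}
  grip_force: 20

```text
clock: 5.25
tool_pos: [0.4898, 0.0423, 0.0556]
eef_rot: [0.491, 0.85, -0.094, 0.164]
contact_force: [-0.5, 0.7, 0.2]
opening: 0.257
finger_force: 0.3
```

Emit:
send_rows:
  motion:
    - {"x": 0, "y": 0, "z": 0, "rx": 0, "ry": 0, "rz": 0, "jaw": 2}
    - {"x": 0, "y": 0, "z": 0, "rx": 0, "ry": 0, "rz": 0, "jaw": 2}
    - {"x": 0, "y": 0, "z": 0, "rx": 0, "ry": 0, "rz": 0, "jaw": 2}
    - {"x": 0, "y": 0, "z": 0, "rx": 0, "ry": 0, "rz": 0, "jaw": 2}
    - {"x": 0, "y": 0, "z": 0, "rx": 0, "ry": 0, "rz": 0, "jaw": 2}

```text
clock: 5.75
tool_pos: [0.4896, 0.0421, 0.0551]
eef_rot: [0.491, 0.85, -0.095, 0.164]
contact_force: [-1.8, 0.2, 0.1]
opening: 0.228
finger_force: 0.2
```

The fingers closed to 20 mm without gripping anything, so I'll look.

```bash
python3 - <<'E'
from h import *
import pickle
S={n:snapshot(n) for n in("scene","side","wrist")}; pickle.dump(S,open("s3.pkl","wb"))
c=np.zeros((600,800,3),np.uint8)
c[:300,:400]=cv2.resize(S["scene"]["img"][170:245,260:360],(400,300),interpolation=cv2.INTER_CUBIC)
c[:300,400:]=cv2.resize(S["side"]["img"][160:235,250:350],(400,300),interpolation=cv2.INTER_CUBIC)
c[300:,200:600]=cv2.resize(S["wrist"]["img"][150:420,100:460],(400,300))
cv2.imwrite("pics/c3.png",c[:,:,::-1])
E
```

```text
(no output)
```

View pics/c3.png

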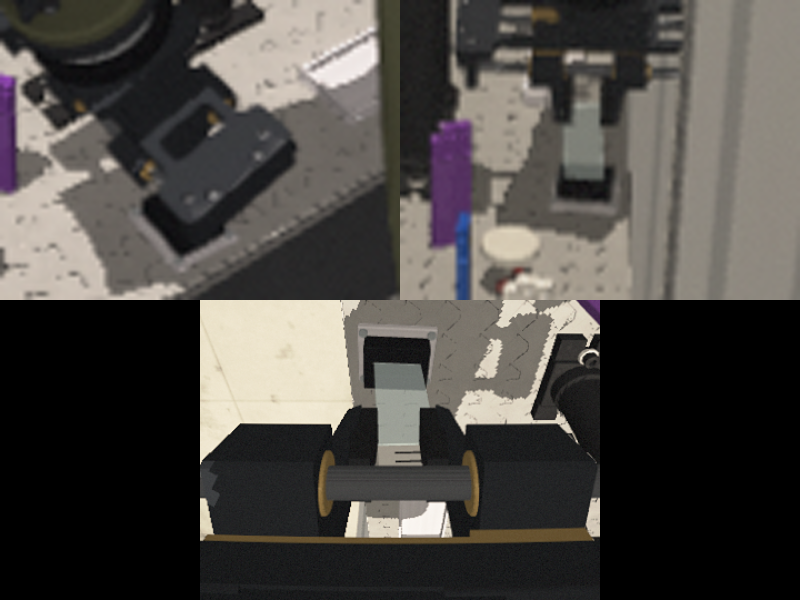

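```bash
python3 - <<'E'
from h import *
import pickle
S=pickle.load(open("s3.pkl","rb")); st=get_state(); Rm=R.from_quat(st["eef_rot"]).as_matrix(); T=st["tool_pos"]
print(T,st["opening"],st["finger_force"],Rm.round(3))
tips=[T+Rm@np.array([sx*.009,sy*.010,.011]) for sx in(-1,1) for sy in(-1,1)]
c0=np.array([.488,.043,0])
sl=[c0+X_*sx*.015+Y_*.004+Z_*z for z in(.02,.082,.106) for sx in(-1,1)]
c=np.zeros((600,800,3),np.uint8)
for i,(n,x0,y0) in enumerate((("side",265,160),("wrist",170,240))):
    im=S[n]["img"][y0:y0+75 if n=="side" else y0+150, x0:x0+50 if n=="side" else x0+100]
    k=400/im.shape[1]; im=cv2.resize(im,(400,600),interpolation=cv2.INTER_CUBIC)
    for P,col in((tips,(255,0,0)),(sl,(0,255,0))):
        for p in proj(S[n],np.array(P)): cv2.circle(im,tuple(int(v) for v in (p-[x0,y0]+.5)*k),5,col,1)
    c[:,i*400:i*400+400]=im
cv2.imwrite("pics/c4.png",c[:,:,::-1])
E
```

```text
[0.48962348 0.0420981  0.05510075] 0.22838475246230863 0.21153472425567088 [[-0.464  0.866  0.185]
 [ 0.805  0.499 -0.321]
 [-0.371 -0.    -0.929]]
```

View pics/c4.png

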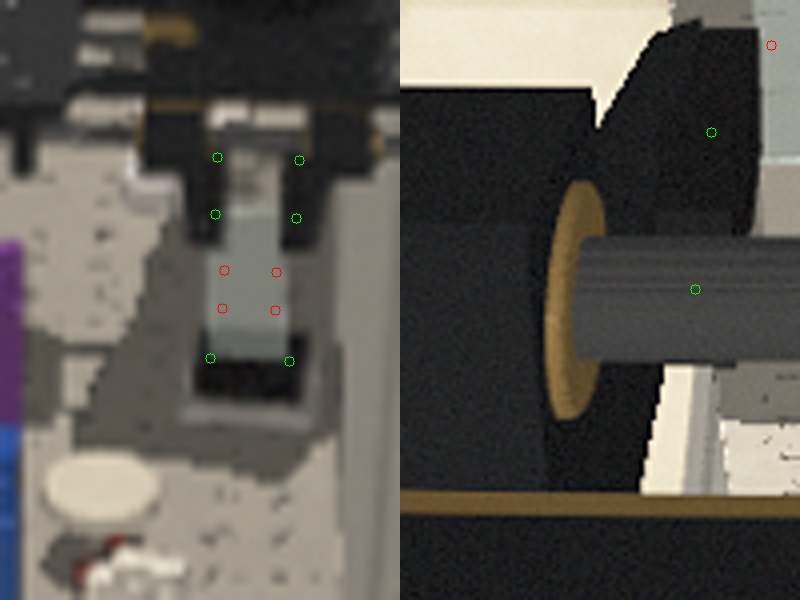

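```bash
python3 - <<'E'
from h import *
import pickle
S=pickle.load(open("s3.pkl","rb")); st=get_state(); Rm=R.from_quat(st["eef_rot"]).as_matrix(); T=st["tool_pos"]
w,g=S["wrist"],S["side"]
for n,a,b in (("tip",(259.2,247.5),(300.4,191)),("frostmid",(280,280.7),(296.7,185.7)),):
    P=tri((w,*a),(g,*b)); d=P-[.488,.043,0]; print(n,P.round(4),"tool frame",(Rm.T@(P-T)).round(4),"stand X'Y'",(d@X_).round(4),(d@Y_).round(4))
    for s,q in((w,a),(g,b)): print("  reproj err",(proj(s,P)[0]-q).round(1))
# slide lower visible edge: wrist slide/block line
import numpy as np
print("cam in tool",Rm.T@(w["extrinsics"][:3,3]-T))
p=w["img"][:, :].copy(); print(proj(w,np.array([T+Rm@np.array([0,-.01,.011]),T+Rm@np.array([.009,-.01,.011]),T+Rm@np.array([0,-.01,-.008])])).round(1))
E
```

```text
tip [0.4728 0.0484 0.0718] tool frame [ 0.0067 -0.0114 -0.0207] stand X'Y' -0.0105 0.0123
  reproj err [-2.9  0.5]
  reproj err [-0.5  0.1]
frostmid [0.491  0.0397 0.0805] tool frame [-0.012  -0.     -0.0226] stand X'Y' 0.0009 -0.0044
  reproj err [-2.7 -0.2]
  reproj err [-0.5 -0.1]
cam in tool [ 0.07095453  0.00066551 -0.17051659]
[[262.1 238.2]
 [261.9 225.1]
 [260.5 250. ]]
```

The triangulated fingertips sit about 30 mm short along tool z, in front of the label face, and the slide leans slightly in its slot. So the fingers closed in front of the slide. I'll open, go about 2.5 cm further in and watch the force.

Emit:
send_rows:
  motion:
    - {"x": 0, "y": 0, "z": 0, "rx": 0, "ry": 0, "rz": 0, "jaw": 6}
    - {"x": 0, "y": 0, "z": 0, "rx": 0, "ry": 0, "rz": 0, "jaw": 6}
    - {"x": 0, "y": 0, "z": 0, "rx": 0, "ry": 0, "rz": 0, "jaw": 6}
    - {"x": 0, "y": 0, "z": 0, "rx": 0, "ry": 0, "rz": 0, "jaw": 6}
    - {"x": 0, "y": 0, "z": 0, "rx": 0, "ry": 0, "rz": 0, "jaw": 6}

```text
clock: 6.4
tool_pos: [0.4897, 0.0421, 0.0551]
eef_rot: [0.491, 0.85, -0.094, 0.164]
contact_force: [0.3, -0.5, -0.1]
opening: 0.659
finger_force: 0.0
```

Emit:
send_rows:
  motion:
    - {"x": 0, "y": 0, "z": 0.5, "rx": 0, "ry": 0, "rz": 0, "jaw": 6}
    - {"x": 0, "y": 0, "z": 0.5, "rx": 0, "ry": 0, "rz": 0, "jaw": 6}
    - {"x": 0, "y": 0, "z": 0.5, "rx": 0, "ry": 0, "rz": 0, "jaw": 6}
    - {"x": 0, "y": 0, "z": 0, "rx": 0, "ry": 0, "rz": 0, "jaw": 6}
    - {"x": 0, "y": 0, "z": 0, "rx": 0, "ry": 0, "rz": 0, "jaw": 6}

```text
clock: 6.9
tool_pos: [0.4922, 0.0371, 0.0409]
eef_rot: [0.491, 0.85, -0.095, 0.163]
contact_force: [0.4, -0.0, 0.7]
opening: 0.683
finger_force: 0.0
```

```bash
python3 - <<'E'
from h import *
import pickle
S={n:snapshot(n) for n in("side","wrist")}; pickle.dump(S,open("s5.pkl","wb"))
c=np.zeros((600,800,3),np.uint8)
c[:,:400]=cv2.resize(S["side"]["img"][160:235,270:320],(400,600),interpolation=cv2.INTER_CUBIC)
c[:400,400:]=cv2.resize(S["wrist"]["img"][180:380,180:380],(400,400),interpolation=cv2.INTER_CUBIC)
cv2.imwrite("pics/c5.png",c[:,:,::-1])
E
```

```text
(no output)
```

View pics/c5.png

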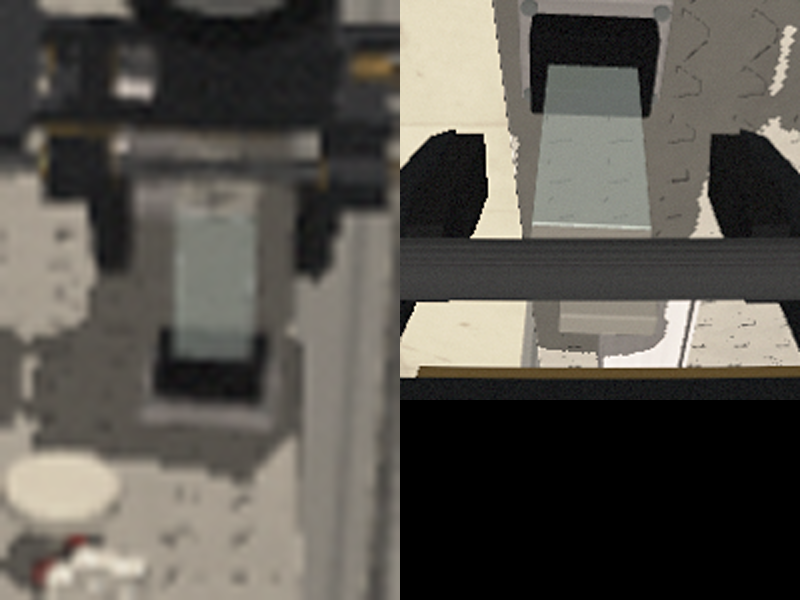

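```bash
python3 - <<'E'
from h import *
import pickle
S=pickle.load(open("s5.pkl","rb")); st=get_state(); Rm=R.from_quat(st["eef_rot"]).as_matrix(); T=st["tool_pos"]
w,g=S["wrist"],S["side"]
for n,a,b in (("tipL",(222.5,247),(307.3,193.8)),("tipR",(335,247),(286,193.8)),("frostmid",(275.5,292.5),(296.7,185.5))):
    P=tri((w,*a),(g,*b)); d=P-[.488,.043,0]; print(n,P.round(4),"tool",(Rm.T@(P-T)).round(4),"X'Y'",(d@X_).round(4),(d@Y_).round(4),[(proj(s,P)[0]-q).round(1) for s,q in((w,a),(g,b))])
for z in (.082,.106): print(z,"upright label face pt in tool",(Rm.T@(np.array([.488,.043,z])+.004*Y_-T)).round(4))
# rod: wrist row centre 180+269/2=314.5 , side panel y~165
P=tri((w,280,314.5),(g,296.6,181)); print("rod tool",(Rm.T@(P-T)).round(4))
P=tri((w,280,365),(g,296.6,177)); print("palm tool",(Rm.T@(P-T)).round(4))
E
```

```text
tipL [0.4576 0.0339 0.0593] tool [ 0.0066 -0.0319 -0.0221] X'Y' -0.0309 0.0073 [array([-4.2,  2.2]), array([-0.8,  0.4])]
tipR [0.5097 0.0673 0.0599] tool [ 0.0091  0.03   -0.0238] X'Y' 0.031 0.0101 [array([-1.3, -0.7]), array([-0.2, -0.1])]
frostmid [0.4844 0.0491 0.0873] tool [-0.0039 -0.0011 -0.048 ] X'Y' -0.0001 0.0071 [array([-0.7,  0. ]), array([-0.1, -0. ])]
0.082 upright label face pt in tool [-0.0048 -0.001  -0.042 ]
0.106 upright label face pt in tool [-0.0137 -0.001  -0.0643]
rod tool [ 0.0129  0.0004 -0.0884]
palm tool [ 0.0494  0.0007 -0.1479]
```

Confirmed: the whole gripper sits about 33 mm behind the stated frame. Another 1.4 cm puts the pads about 19 mm below the frosted part, with the slide's top still 8 mm off the palm.

Emit:
send_rows:
  motion:
    - {"x": 0, "y": 0, "z": 0.5, "rx": 0, "ry": 0, "rz": 0, "jaw": 6}
    - {"x": 0, "y": 0, "z": 0.5, "rx": 0, "ry": 0, "rz": 0, "jaw": 6}
    - {"x": 0, "y": 0, "z": 0.4, "rx": 0, "ry": 0, "rz": 0, "jaw": 6}
    - {"x": 0, "y": 0, "z": 0, "rx": 0, "ry": 0, "rz": 0, "jaw": 4}
    - {"x": 0, "y": 0, "z": 0, "rx": 0, "ry": 0, "rz": 0, "jaw": 3.3}
  grip_force: 20

```text
clock: 7.5
tool_pos: [0.4949, 0.0327, 0.028]
eef_rot: [0.491, 0.85, -0.095, 0.163]
contact_force: [-0.4, 0.9, -0.5]
opening: 0.521
finger_force: 0.0
```

Emit:
send_rows:
  motion:
    - {"x": 0, "y": 0, "z": 0, "rx": 0, "ry": 0, "rz": 0, "jaw": 2.2}
    - {"x": 0, "y": 0, "z": 0, "rx": 0, "ry": 0, "rz": 0, "jaw": 2.2}
    - {"x": 0, "y": 0, "z": 0, "rx": 0, "ry": 0, "rz": 0, "jaw": 2.2}
    - {"x": 0, "y": 0, "z": 0, "rx": 0, "ry": 0, "rz": 0, "jaw": 2.2}
    - {"x": 0, "y": 0, "z": 0, "rx": 0, "ry": 0, "rz": 0, "jaw": 2.2}

```text
clock: 8.0
tool_pos: [0.495, 0.0328, 0.0283]
eef_rot: [0.491, 0.85, -0.094, 0.164]
contact_force: [0.4, 0.5, 0.4]
opening: 0.342
finger_force: 19.9
```

Gripped: 30 mm opening at 20 N. Lift straight up.

Emit:
send_rows:
  motion:
    - {"x": -0.4, "y": 0, "z": -0.9, "rx": 0, "ry": 0, "rz": 0, "jaw": 2.2}
    - {"x": -0.8, "y": 0, "z": -2, "rx": 0, "ry": 0, "rz": 0, "jaw": 2.2}
    - {"x": -0.8, "y": 0, "z": -2, "rx": 0, "ry": 0, "rz": 0, "jaw": 2.2}
    - {"x": -0.8, "y": 0, "z": -2, "rx": 0, "ry": 0, "rz": 0, "jaw": 2.2}
    - {"x": -0.8, "y": 0, "z": -2, "rx": 0, "ry": 0, "rz": 0, "jaw": 2.2}
  grip_force: 30

```text
clock: 8.5
tool_pos: [0.4949, 0.0324, 0.125]
eef_rot: [0.491, 0.85, -0.095, 0.163]
contact_force: [0.4, 0.6, -0.4]
opening: 0.333
finger_force: 29.9
```

Emit:
send_rows:
  motion:
    - {"x": -0.8, "y": 0, "z": -2, "rx": 0, "ry": 0, "rz": 0, "jaw": 2.2}
    - {"x": -0.8, "y": 0, "z": -2, "rx": 0, "ry": 0, "rz": 0, "jaw": 2.2}
    - {"x": 0, "y": 0, "z": 0, "rx": 0, "ry": 0, "rz": 0, "jaw": 2.2}
    - {"x": 0, "y": 0, "z": 0, "rx": 0, "ry": 0, "rz": 0, "jaw": 2.2}
    - {"x": 0, "y": 0, "z": 0, "rx": 0, "ry": 0, "rz": 0, "jaw": 2.2}

```text
clock: 9.0
tool_pos: [0.4947, 0.0321, 0.1664]
eef_rot: [0.491, 0.85, -0.095, 0.163]
contact_force: [-0.3, 0.2, -0.9]
opening: 0.335
finger_force: 29.9
```

```bash
cat > go2.py <<'E'
from h import *
# real grasp point ~ TCP -41 mm along tool z; slide centre 7 mm from it toward clear end
st=get_state(); Rm=R.from_quat(st["eef_rot"]).as_matrix(); T=st["tool_pos"]
G=T-.041*Rm[:,2]; print(st["clock"],st["q"].round(2),"grasp",G.round(3),"opening",round(float(st["opening"]),3),round(float(st["finger_force"]),1))
tilt=np.degrees(np.arctan2(-Rm[:,2]@Y_,-Rm[2,2])); print("tilt",tilt.round(1),"pad y yaw",np.degrees(np.arctan2(Rm[1,1],Rm[0,1])).round(1))
tray=np.array([.610,-.121,.11]); goal=tray-.008*X_+Y_*.007 # clear end ends at +Y'
print("shift tool cm",(Rm.T@(goal-G)*100).round(1),"world",(goal-G).round(3))
E
python3 go2.py
```

```text
9.0 [-0.15  0.63 -0.44  2.13  1.06  0.74 -0.9 ] grasp [0.487 0.045 0.204] opening 0.335 29.9
tilt 21.8 pad y yaw 30.0
shift tool cm [-14.9   1.6  16.1] world [ 0.112 -0.164 -0.094]
```

Emit:
send_rows:
  motion:
    - {"x": -3, "y": 0.2, "z": 1.2, "rx": 0, "ry": 0, "rz": 0, "jaw": 2.2}
    - {"x": -3, "y": 0.2, "z": 1.2, "rx": 0, "ry": 0, "rz": 0, "jaw": 2.2}
    - {"x": -3, "y": 0.2, "z": 1.2, "rx": 0, "ry": 0, "rz": 0, "jaw": 2.2}
    - {"x": -3, "y": 0.2, "z": 1.2, "rx": 0, "ry": 0, "rz": 0, "jaw": 2.2}
    - {"x": -3, "y": 0.2, "z": 1.2, "rx": 0, "ry": 0, "rz": 0, "jaw": 2.2}

```text
clock: 9.5
tool_pos: [0.5844, -0.1037, 0.1657]
eef_rot: [0.491, 0.851, -0.095, 0.163]
contact_force: [0.6, 1.5, -1.1]
opening: 0.336
finger_force: 29.9
```

Emit:
send_rows:
  motion:
    - {"x": -2, "y": 0, "z": 0.8, "rx": 0, "ry": 0.08, "rz": 0, "jaw": 2.2}
    - {"x": -2, "y": 0, "z": 0.8, "rx": 0, "ry": 0.08, "rz": 0, "jaw": 2.2}
    - {"x": 0, "y": 0, "z": 0, "rx": 0, "ry": 0.1, "rz": 0, "jaw": 2.2}
    - {"x": 0, "y": 0, "z": 0, "rx": 0, "ry": 0.1, "rz": 0, "jaw": 2.2}
    - {"x": 0, "y": 0, "z": 0, "rx": 0, "ry": 0.1, "rz": 0, "jaw": 2.2}

```text
clock: 10.0
tool_pos: [0.6053, -0.1402, 0.1643]
eef_rot: [0.5, 0.865, 0.021, -0.037]
contact_force: [-0.0, 0.8, -1.3]
opening: 0.333
finger_force: 29.9
```

```bash
sed -i 's/+Y_\*\.007/-Y_*.007/' go2.py; python3 go2.py
```

```text
10.0 [ 0.56  0.86 -0.72  1.54  0.54  1.01  0.22] grasp [ 0.607 -0.143  0.205] opening 0.333 29.9
tilt -4.9 pad y yaw 29.9
shift tool cm [0.3 0.6 9.6] world [-0.001  0.012 -0.095]
```

Emit:
send_rows:
  motion:
    - {"x": 0, "y": 0, "z": 0, "rx": 0, "ry": 0.1, "rz": 0, "jaw": 2.2}
    - {"x": 0, "y": 0, "z": 0, "rx": 0, "ry": 0.1, "rz": 0, "jaw": 2.2}
    - {"x": 0, "y": 0, "z": 0, "rx": 0, "ry": 0.1, "rz": 0, "jaw": 2.2}
    - {"x": 0, "y": 0, "z": 0, "rx": 0, "ry": 0.1, "rz": 0, "jaw": 2.2}
    - {"x": 0, "y": 0, "z": 0, "rx": 0, "ry": 0.1, "rz": 0, "jaw": 2.2}

```text
clock: 10.5
tool_pos: [0.6054, -0.1404, 0.1638]
eef_rot: [0.48, 0.829, 0.143, -0.25]
contact_force: [0.6, 0.4, -1.7]
opening: 0.333
finger_force: 29.9
```

Emit:
send_rows:
  motion:
    - {"x": 0, "y": 0, "z": 0, "rx": 0, "ry": 0.1, "rz": 0, "jaw": 2.2}
    - {"x": 0, "y": 0, "z": 0, "rx": 0, "ry": 0.1, "rz": 0, "jaw": 2.2}
    - {"x": 0, "y": 0, "z": 0, "rx": 0, "ry": 0.1, "rz": 0, "jaw": 2.2}
    - {"x": 0, "y": 0, "z": 0, "rx": 0, "ry": 0.1, "rz": 0, "jaw": 2.2}
    - {"x": 0, "y": 0, "z": 0, "rx": 0, "ry": 0.1, "rz": 0, "jaw": 2.2}

```text
clock: 11.0
tool_pos: [0.6054, -0.1401, 0.1634]
eef_rot: [0.429, 0.741, 0.257, -0.447]
contact_force: [-0.1, 0.3, -1.0]
opening: 0.336
finger_force: 29.9
```

```bash
python3 go2.py
```

```text
11.0 [ 0.64  1.42 -0.9   0.63  0.05  2.    0.57] grasp [ 0.624 -0.172  0.183] opening 0.336 29.9
tilt -62.1 pad y yaw 30.0
shift tool cm [-4.4  0.6  7.2] world [-0.017  0.04  -0.073]
```

Emit:
send_rows:
  motion:
    - {"x": -0.5, "y": 0.15, "z": 1.3, "rx": 0, "ry": 0, "rz": 0, "jaw": 2.2}
    - {"x": -0.6, "y": 0.15, "z": 1.6, "rx": 0, "ry": 0, "rz": 0, "jaw": 2.2}
    - {"x": -0.7, "y": 0.15, "z": 1.6, "rx": 0, "ry": 0, "rz": 0, "jaw": 2.2}
    - {"x": -0.7, "y": 0.15, "z": 1.6, "rx": 0, "ry": 0, "rz": 0, "jaw": 2.2}
    - {"x": 0, "y": 0, "z": 0, "rx": 0, "ry": 0, "rz": 0, "jaw": 2.2}

```text
clock: 11.5
tool_pos: [0.5878, -0.099, 0.1111]
eef_rot: [0.428, 0.742, 0.255, -0.448]
contact_force: [-0.8, 1.8, -2.0]
opening: 0.336
finger_force: 29.9
```

```bash
python3 go2.py; python3 - <<'E'
from h import *
import pickle
S={n:snapshot(n) for n in("scene","wrist","side")}; pickle.dump(S,open("s6.pkl","wb"))
c=np.zeros((600,800,3),np.uint8)
c[:300,:400]=cv2.resize(S["scene"]["img"][110:230,280:440],(400,300),interpolation=cv2.INTER_CUBIC)
c[:300,400:]=cv2.resize(S["side"]["img"][120:210,240:360],(400,300),interpolation=cv2.INTER_CUBIC)
c[300:,:400]=cv2.resize(S["wrist"]["img"],(400,300)); c[300:,400:]=cv2.resize(S["scene"]["img"],(400,300))
cv2.imwrite("pics/c6.png",c[:,:,::-1])
E
```

```text
11.5 [ 0.65  1.44 -0.9   0.83  0.07  1.81  0.58] grasp [ 0.606 -0.13   0.13 ] opening 0.336 29.9
tilt -62.1 pad y yaw 30.2
shift tool cm [-1.8  0.   0.9] world [ 0.    -0.001 -0.02 ]
```

View pics/c6.png

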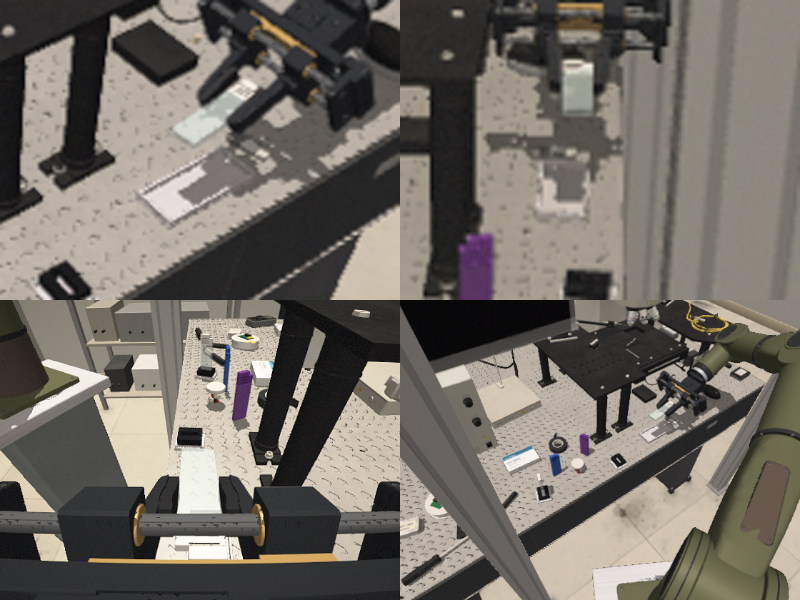

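The combined view shows the slide flat, label up, held between the fingers. Its clear end is at scene px (354,165) and side px (293,154). I'll check the centre by triangulation.

```bash
python3 - <<'E'
from h import *
import pickle
S=pickle.load(open("s6.pkl","rb")); s,g=S["scene"],S["side"]
P=tri((s,354.4,165),(g,293.4,153.6)); print("clear end",P.round(3),[(proj(c,P)[0]-q).round(1) for c,q in((s,(354.4,165)),(g,(293.4,153.6)))])
st=get_state();Rm=R.from_quat(st["eef_rot"]).as_matrix()
zs=-(np.cos(np.radians(6))*Y_)+0*Z_
C=P+.05*zs; d=C-[.610,-.121,0]; print("centre",C.round(3),"X'",(d@X_).round(3),"Y'",(d@Y_).round(3))
print("frost line (slide z76) pred vs see:",proj(s,P+.076*zs).round(1),proj(s,P+.1*zs).round(1))
E
```

```text
clear end [ 0.577 -0.086  0.115] [array([-0. , -0.5]), array([0.2, 0.3])]
centre [ 0.602 -0.129  0.115] X' -0.011 Y' -0.003
frost line (slide z76) pred vs see: [[377.1 152.1]] [[384.  148.4]]
```

Centre is within about 11 mm. The clear end is a little low, so I'll add a small levelling turn and then settle.

Emit:
send_rows:
  motion:
    - {"x": 0, "y": 0, "z": 0, "rx": 0, "ry": 0.05, "rz": 0, "jaw": 2.2}
    - {"x": 0, "y": 0.3, "z": 0, "rx": 0, "ry": 0.05, "rz": 0, "jaw": 2.2}
    - {"x": 0, "y": 0.2, "z": 0, "rx": 0, "ry": 0.05, "rz": 0, "jaw": 2.2}
    - {"x": 0, "y": 0, "z": 0, "rx": 0, "ry": 0, "rz": 0, "jaw": 2.2}
    - {"x": 0, "y": 0, "z": 0, "rx": 0, "ry": 0, "rz": 0, "jaw": 2.2}

```text
clock: 12.15
tool_pos: [0.595, -0.0981, 0.1147]
eef_rot: [0.409, 0.707, 0.289, -0.499]
contact_force: [-0.9, -0.4, -0.1]
opening: 0.33
finger_force: 29.9
```

Emit:
send_rows:
  motion:
    - {"x": 0, "y": 0, "z": 0, "rx": 0, "ry": 0, "rz": 0, "jaw": 2.2}
    - {"x": 0, "y": 0, "z": 0, "rx": 0, "ry": 0, "rz": 0, "jaw": 2.2}
    - {"x": 0, "y": 0, "z": 0, "rx": 0, "ry": 0, "rz": 0, "jaw": 2.2}
    - {"x": 0, "y": 0, "z": 0, "rx": 0, "ry": 0, "rz": 0, "jaw": 2.2}
    - {"x": 0, "y": 0, "z": 0, "rx": 0, "ry": 0, "rz": 0, "jaw": 2.2}

```text
clock: 12.65
tool_pos: [0.5946, -0.098, 0.1148]
eef_rot: [0.409, 0.707, 0.289, -0.499]
contact_force: [-0.3, -0.8, -0.8]
opening: 0.334
finger_force: 29.9
```

```bash
python3 go2.py; python3 -c "
from h import *
print(abs(get_state()['qd']).max()); print(finish_job())"
```

```text
12.65 [ 0.62  1.53 -0.92  0.66  0.    1.97  0.57] grasp [ 0.614 -0.131  0.129] opening 0.334 29.9
tilt -70.5 pad y yaw 30.0
shift tool cm [-1.6 -0.6  1. ] world [-0.007  0.    -0.019]
0.004858169562869025
the job is handed in; nothing more can be done
None
```

I handed the job in at 12.65 s of the 32 s, with the right-hand slide held still and label up over the tray at about 12–13 cm above the table, gripped by its clear glass at 30 N. My measurements put its centre about 11 mm from the tray's before the last small levelling turn; no verdict came back, and the first closing missed the slide and was corrected.

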